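# Level the spice shelf with its press-and-turn foot

## Task

The small white spice shelf on the counter is out of level. Lift the loose blue cap off the knob of its levelling foot and set it, open side down, into the yellow holder dish; then grip the orange knob, press it down so that it clamps the spirit level firmly onto the shelf, and while pressing turn it until the white bubble sits midway between the two black lines. Finish still gripping the knob and pressing it down with the bubble centred, and leave the other things on the counter where they are.

Things in the scene. Friction and masses are not known exactly. Their poses are not given: they have to be found in the camera images.
- stand: Frame of the white spice shelf, fixed to the counter (place varies, yaw within 0.3 rad). Origin on the counter under the shelf's middle. Board 160 mm (x) by 300 mm (y), top 78 mm above the counter when level. Levelling foot, spirit level and knob are at (0, -100 mm). Three tins, tops 128 mm above the counter, and low rails at y = +50 to +140 mm are part of the shelf.
- shelf (a joint): Tilt of the shelf board (rad): 0 = level, negative = low at the levelling foot's end (down to -0.021, about 5 mm low there). It rises 0.018 rad per rad of the knob's counter-clockwise turn.
- cap: Loose blue dust cap, an upside-down cup 50 mm in diameter and 48 mm tall, walls 3 mm, top 4 mm, about 40 g. It stands over the knob, its rim on the knob's grey collar 104 mm above the counter, with 4 mm of play around and above the knob. Origin at the centre of its open rim (underside), z up.
- holder: Fixed round yellow dish for the cap, 68 mm across outside, 60 mm inside, 10 mm tall, floor 3 mm thick. Origin on the counter at its centre; the cap rests on the dish's floor, its rim 3 mm above the counter.
- foot: Levelling foot's spindle with its knob: an orange bar 34 mm long (x), 13 mm thick (y), 40 mm tall, on a grey collar 56 mm across, 6 mm thick. Origin on the vertical turning axis at the bar's foot on the collar's top, 104 mm above the counter (unpressed). To level, turn 0.4 to 1.2 rad counter-clockwise from above (yaw grows; one grasp); its x is then parallel to the stand's. Needs 0.1 N m.
- knob (a joint): How far the knob is pressed down along the spindle (m): 0 = up on its spring, 0.008 = fully down (a stop), its collar clamping the spirit level onto the level shelf. The spring takes about 3 N to start, 9 N at the bottom. It springs back up when let go; the spindle stays at the angle where it is left. foot does not move down with it.
- vial_mid (a point): Middle of the spirit level's green vial, between two black lines 20 mm apart, on top of an aluminium bar (36 mm wide, 12 mm tall) lying on the shelf from under the knob's collar along the stand's +y. It lies 80 mm from the knob's axis, 92 mm above the counter when level. Axes parallel to the shelf's; y runs along the vial, away from the knob.
- bubble (a point): Centre of the white bubble (14 mm long), which moves along the vial's y only. It starts 11 to 26 mm from the middle on the side away from the knob and moves 22 mm towards the knob per rad of the knob's counter-clockwise turn.
- mug: White ceramic mug, 80 mm across, 92 mm tall; bystander. Origin at the centre of its foot.
- canister: Empty clear acrylic canister, 90 mm across, 120 mm tall; bystander. Origin at the centre of its foot.
- bento: Purple bento box, 114 x 174 x 56 mm; bystander. Origin under its centre.
- cutlery_case: Grey plastic cutlery case with sliding lid, 250 (x) x 65 x 29 mm; bystander. Origin under its centre.
- teaspoon: Steel teaspoon 140 mm long, lying along its x; bystander. Origin under its middle.
- salt_jar: Glass salt jar with wooden cap, 56 mm across, 85 mm tall; bystander. Origin at the centre of its foot.
Things that resemble listed ones, but are neither listed nor needed, are in the scene too. Of the things shaped like the cap, the blue one is meant.

How it is judged:
By the outcome, as a careful person would: the job done as asked, in the order asked, and still so for the second after the job is handed in, while the arm keeps its last pose, push and grip.
It also fails if it takes over 45 s, if anything falls off the work surface, if the arm or the gripper's body presses on something with over 40 N, if the wrist force passes 120 N, or if a joint passes its speed limit or range.

## Robot

A 7-joint arm with a two-finger parallel gripper is mounted at the origin on the work surface. World frame = base frame: x ahead of the robot, y to its left, z up, the work surface at z = 0. Lengths are in m, angles in rad, forces in N, time in s.
With the tool pointing down it reaches from about 0.425 to 0.825 m from the base axis. Payload 3.6 kg.
Tool frame: the origin (TCP) lies between the finger pads; the fingertips stand 17 mm ahead of it and the grasp point (between the pads) lies 2 mm behind it; z points along the fingers, y is the line along which they close (so a half turn about z gives the same grasp; the last joint's range is limited). The gripper opens to 93 mm and grips with 3 to 60 N. Pads are 15 mm wide; open, the fingers measure 128 mm over their backs; the gripper's body (75 mm by 188 mm) begins 65 mm behind the grasp point.
Start: joints at [1.308, 0.615, -0.013, 1.423, 0.008, 1.103, -0.04], TCP at [0.152, -0.632, 0.236] pointing down, gripper open.
Joint ranges: [-3.12, 3.12], [-0.3, 2.06], [-1.34, 1.32], [0.26, 2.42], [-1.36, 4.5], [0.01, 1.98], [-2.84, 2.84]. Speed limits (rad/s): [2.79, 2.79, 3.14, 3.14, 3.14, 3.14, 3.14].

## Interface

Orientations are given as a unit quaternion [x, y, z, w].
In Python, from workcell import telemetry, optics, ticket gives the robot as it stands.
- The arm moves only by the tool drive_tool, never from a script. Its argument "targets" is a list that holds one entry, the list of rows, each a list of 7 numbers: the shift along the tool's x, y, z in mm, then the turn, a rotation vector about the tool's x, y, z in rad, then the opening in per cent of the stroke, from 0 (shut) to 100 (fully open). A call has 1 to 20 rows; each row shifts and turns the commanded pose from where the row before left it, along the tool's axes as they then stand; what a row does not reach is not made up. A row lasts 1/10 s, in which the tool goes at most 50 mm and 8.59 degrees, less where a joint would pass 70% of its speed; a pose out of reach is approached as far as the arm can. A call is refused whole if a number of a shift passes 50 or a number of a turn 0.15, either way. A call with a gripper value outside its range is refused whole. The fingers move at their own pace and stop on an object; the grip force is fixed at half the most. Time passes only in rows, so rows that do not move let the fingers close. It gives the time, the measured TCP pose, the force, the opening and the grip force at its end, in the units of the state.
- telemetry.sense(): the state, without advancing time (a new reading comes with each control period).
- optics.grab_frame(name): name is "scene" or "top"; returns a dict with "pixels" (400x640x3 uint8, red, green, blue), "fx", "fy", "cx", "cy" (pixels), "R" (3x3) and "t" (3): a world point X has camera coordinates R X + t. Camera axes: x right, y down, z forward; pixel columns grow to the right and rows downward; lengths in m; the calibration is good to about 2 mm. A picture is of the moment at which its call begins. There is no depth.
- ticket.job_done(): hands the job in; it is judged then, once.
The state is a dict: "time_s": time; "joints": joint angles; "qvel": joint speeds; "joint_torque": joint torques, N m; "ee_pos": TCP position; "tool_rot": TCP orientation; "force": force on the tool from outside, world axes, zero at the start; "wrist_torque": the same for the moment, N m; "finger_gap": finger opening in m; "gripper_force": force on a finger pad.
Only numpy, scipy, OpenCV 4.12 (cv2) and the standard library are available. Lean on these libraries where they do the work, as an engineer would, in place of code of your own. Each camera call takes 0.05 s, during which the arm holds its last target. There are 200 camera calls.

## Working session

There is one attempt and no reset: what is moved stays moved. The work goes in short steps, Python scripts to look and compute and a tool call to move; the robot and the scene stay as the last step left them, time stands still between calls to the robot, and variables do not carry over. Pictures are saved under pics/ and viewed, at most 10 in all, crops included, and the job is handed in when it is done.

Besides the shell and the picture viewer there is one more tool, called after "Request:" in YAML: its name, and indented under it one key for each argument. drive_tool: Moves the arm, as the interface text tells. Its arguments: {"type":"object","properties":{"targets":{"type":"array"}},"required":["targets"]}

```bash
mkdir -p pics
cat > h.py <<'E'
import numpy as np, cv2
from workcell import telemetry, optics, ticket
from scipy.spatial.transform import Rotation as Rot
def grab(n,save=None):
    f=optics.grab_frame(n); f['R']=np.array(f['R']);f['t']=np.array(f['t'])
    f['bgr']=np.ascontiguousarray(np.array(f['pixels'])[:,:,::-1])
    if save: cv2.imwrite('pics/'+save,f['bgr'])
    return f
def plane(f,u,v,z):
    d=f['R'].T@np.array([(u-f['cx'])/f['fx'],(v-f['cy'])/f['fy'],1]); c=-f['R'].T@f['t']
    return c+d*(z-c[2])/d[2]
def proj(f,X):
    p=f['R']@np.asarray(X)+f['t']; return p[0]/p[2]*f['fx']+f['cx'],p[1]/p[2]*f['fy']+f['cy']
def ray(f,u,v):
    d=f['R'].T@np.array([(u-f['cx'])/f['fx'],(v-f['cy'])/f['fy'],1]); return -f['R'].T@f['t'],d/np.linalg.norm(d)
def tri(f,a,g,b):
    c1,d1=ray(f,*a);c2,d2=ray(g,*b)
    s=np.linalg.lstsq(np.c_[d1,-d2],c2-c1,rcond=None)[0]
    p,q=c1+s[0]*d1,c2+s[1]*d2
    return (p+q)/2,np.linalg.norm(p-q)
E
python3 - <<'E'
from h import *
for n in('scene','top'):
    f=grab(n,n+'0.png'); print(n,f['fx'],f['cx'],f['cy'],-f['R'].T@f['t']);print(f['R'].round(3))
s=telemetry.sense(); print(s)
E
```

```text
scene 481.3318636174529 318.18425391928395 200.50028480806958 [ 1.06571873 -0.74578256  1.21257337]
[[ 0.837  0.548 -0.009]
 [ 0.423 -0.658 -0.623]
 [-0.348  0.517 -0.782]]
top 414.43293980963773 324.6146919265294 202.03615939202945 [ 0.44195604 -0.01364682  1.43320134]
[[ 0.017 -1.     0.011]
 [-0.997 -0.018 -0.078]
 [ 0.078 -0.009 -0.997]]
{'time_s': 0.1, 'joints': array([ 1.30748775,  0.61583459, -0.01260626,  1.42468839,  0.00812152,
        1.10340683, -0.04040212]), 'qvel': array([ 0.00034138, -0.00117674,  0.00034975, -0.00388337, -0.00098955,
        0.00053262,  0.00021653]), 'joint_torque': array([ 9.95989139e-04, -4.60043478e+01,  2.09825397e-01, -1.66245157e+01,
       -6.12341263e-02,  1.68957131e-02,  9.43846499e-05]), 'ee_pos': array([ 0.15233864, -0.63122331,  0.23460581]), 'tool_rot': array([ 9.92993949e-01,  1.18159684e-01, -1.61215245e-04, -1.13186983e-03]), 'force': array([ 0.24695964, -0.3115268 ,  0.79611675]), 'wrist_torque': array([-0.01772604, -0.01239148, -0.02237302]), 'gripper_force': 0.0, 'finger_gap': 0.09332010917551499}
```

View pics/scene0.png

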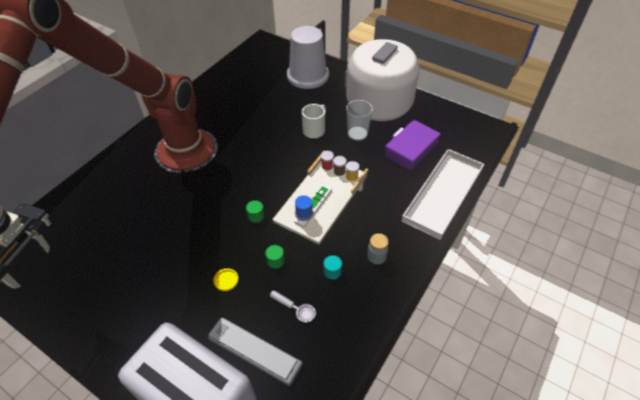

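View pics/top0.png

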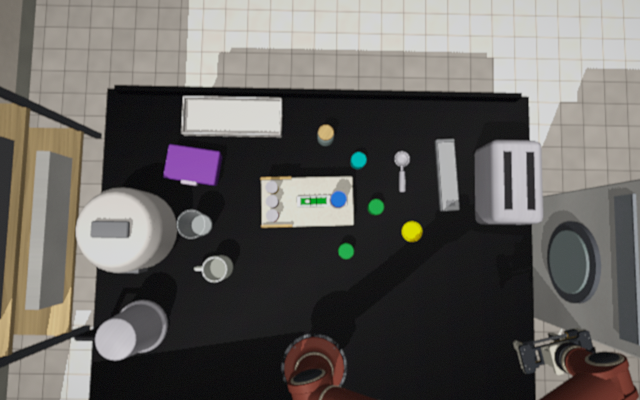

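The scene view has these candidates for the cap: blue (304,206), on the shelf's knob; teal (333,267); green (255,211) and (275,256). In the top view they are blue (338,200), teal (358,160), green (376,207) and (346,251). I choose the blue one standing on the shelf. The yellow dish is at scene (226,280), top (412,231). Next I measure and check a close crop.

```bash
cat >> h.py <<'E'
def blob(f,lo,hi,box=None,amin=15):
    m=cv2.inRange(cv2.cvtColor(f['bgr'],cv2.COLOR_BGR2HSV),lo,hi)
    if box: k=np.zeros_like(m);k[box[1]:box[3],box[0]:box[2]]=255;m&=k
    n,l,st,c=cv2.connectedComponentsWithStats(m)
    return [(c[i].round(1),st[i].tolist()) for i in range(1,n) if st[i][4]>=amin],m
E
python3 - <<'E'
from h import *
fs={n:grab(n) for n in('scene','top')}
for n,f in fs.items():
    print(n)
    for name,lo,hi in(('blue',(105,120,60),(125,255,255)),('yel',(25,150,100),(35,255,255)),('green',(45,100,50),(75,255,255))):
        print(name,blob(f,lo,hi)[0])
T=fs['top'];S=fs['scene']
for n,z in((('blue',(105,120,60),(125,255,255)),.152),(('yel',(25,150,100),(35,255,255)),.008)):
    for f in(T,S):
        for c,st in blob(f,n[1],n[2])[0]: print(n[0],plane(f,*c,z).round(4))
# shelf white board outline in top
hsv=cv2.cvtColor(T['bgr'],cv2.COLOR_BGR2HSV)
m=cv2.inRange(hsv,(0,0,150),(180,70,255)); k=np.zeros_like(m);k[170:235,255:360]=255;m&=k
pts=cv2.findNonZero(m); r=cv2.minAreaRect(pts); print(r)
print([plane(T,*p,.076).round(4) for p in cv2.boxPoints(r)])
a=cv2.resize(T['bgr'][165:240,250:390],None,fx=5,fy=5,interpolation=cv2.INTER_CUBIC)[:,:700]
b=cv2.resize(S['bgr'][140:250,240:380],None,fx=5,fy=5,interpolation=cv2.INTER_CUBIC)[:220*5//2+0]
cv2.imwrite('pics/crop1.png',np.vstack([cv2.resize(a,(450,241)),cv2.resize(S['bgr'][140:250,240:380],(450,354),interpolation=cv2.INTER_CUBIC)]))
E
```

```text
scene
blue [(array([531.1,  40.4]), [525, 25, 13, 33, 48]), (array([303.4, 206.4]), [296, 196, 16, 23, 305])]
yel [(array([225.7, 279. ]), [214, 268, 25, 23, 451])]
green [(array([318. , 196.9]), [312, 187, 15, 21, 97]), (array([254.7, 210.5]), [245, 200, 19, 23, 346]), (array([274.4, 255.5]), [265, 244, 19, 25, 388])]
top
blue [(array([338. , 198.8]), [331, 191, 15, 16, 191])]
yel [(array([411.4, 231. ]), [401, 221, 22, 21, 354])]
green [(array([303.1, 200.8]), [301, 198, 6, 6, 25]), (array([317.2, 200.5]), [308, 198, 18, 6, 98]), (array([375.4, 206.7]), [367, 198, 18, 18, 244]), (array([345.6, 250.9]), [338, 242, 17, 18, 233])]
blue [ 0.5532 -0.0671  0.152 ]
blue [0.849  1.0467 0.152 ]
blue [ 0.5713 -0.0841  0.152 ]
yel [ 0.4591 -0.3271  0.008 ]
yel [ 0.4658 -0.3293  0.008 ]
((307.0107116699219, 201.40762329101562), (48.85150146484375, 91.2315673828125), 88.49256896972656)
[array([0.6235, 0.1852, 0.076 ]), array([ 0.6369, -0.1153,  0.076 ]), array([ 0.4759, -0.1214,  0.076 ]), array([0.463 , 0.1764, 0.076 ])]
```

View pics/crop1.png

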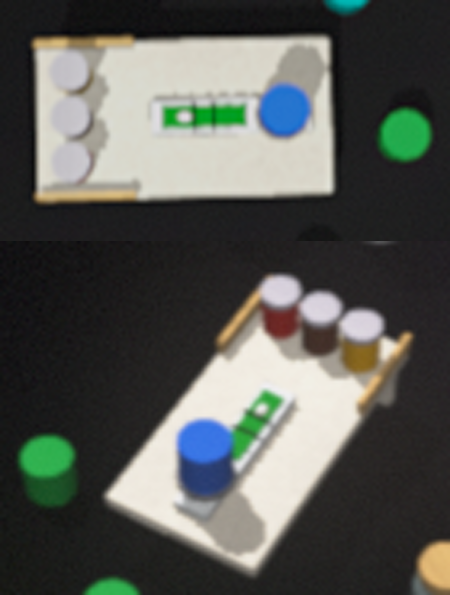

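The crop confirms it: the blue cap stands on the knob at one end of the level, and the bubble is far out on the +y side. By my measurements the foot is at about (0.554,-0.068), the stand yaw is about 0.044 and the dish is at about (0.461,-0.328).

Request:
drive_tool:
  targets:
    - [[15, -13, 0, 0, 0, 0, 100], [31, -27, 0, 0, 0, 0, 100], [31, -27, 0, 0, 0, 0, 100], [31, -27, 0, 0, 0, 0, 100], [31, -27, 0, 0, 0, 0, 100], [31, -27, 0, 0, 0, 0, 100], [31, -27, 0, 0, 0, 0, 100], [31, -27, 0, 0, 0, 0, 100], [31, -27, 0, 0, 0, 0, 100], [31, -27, 0, 0, 0, 0, 100], [31, -27, 0, 0, 0, 0, 100], [31, -27, 0, 0, 0, 0, 100], [31, -27, 0, 0, 0, 0, 100], [31, -27, 0, 0, 0, 0, 100], [31, -27, 0, 0, 0, 0, 100], [31, -27, 0, 0, 0, 0, 100], [31, -27, 0, 0, 0, 0, 100], [12, -9, 0, 0, 0, 0, 100], [0, 0, 0, 0, 0, 0, 100], [0, 0, 0, 0, 0, 0, 100]]

```text
time_s: 2.2
ee_pos: [0.5534, -0.0697, 0.2354]
tool_rot: [0.993, 0.117, -0.001, 0.001]
force: [0.8, -0.3, -1.0]
finger_gap: 0.0929
gripper_force: 0.0
```

Request:
drive_tool:
  targets:
    - [[0, -1, 15, 0, 0, 0, 100], [0, 0, 25, 0, 0, 0, 100], [0, 0, 25, 0, 0, 0, 100], [0, 0, 20, 0, 0, 0, 100], [0, 0, 10, 0, 0, 0, 100], [0, 0, 5, 0, 0, 0, 100], [0, 0, 0, 0, 0, 0, 100], [0, 0, 0, 0, 0, 0, 70], [0, 0, 0, 0, 0, 0, 60], [0, 0, 0, 0, 0, 0, 50], [0, 0, 0, 0, 0, 0, 40], [0, 0, 0, 0, 0, 0, 40], [0, 0, 0, 0, 0, 0, 40], [0, 0, 0, 0, 0, 0, 40]]

```text
time_s: 3.6
ee_pos: [0.5543, -0.067, 0.1358]
tool_rot: [0.993, 0.118, 0.0, 0.0]
force: [0.7, 0.1, 0.6]
finger_gap: 0.049
gripper_force: 30.0
```

Request:
drive_tool:
  targets:
    - [[0, 0, -5, 0, 0, 0, 40], [0, 0, -10, 0, 0, 0, 40], [0, 0, -20, 0, 0, 0, 40], [0, 0, -25, 0, 0, 0, 40], [0, 0, -25, 0, 0, 0, 40], [0, 0, -10, 0, 0, 0, 40], [0, 0, 0, 0, 0, 0, 40], [0, 0, 0, 0, 0, 0, 40]]

```text
time_s: 4.4
ee_pos: [0.5535, -0.0667, 0.23]
tool_rot: [0.993, 0.118, -0.001, -0.0]
force: [0.1, -0.2, -1.4]
finger_gap: 0.0491
gripper_force: 30.0
```

Run:
```python
from h import *
S=grab('scene');T=grab('top')
s=telemetry.sense();print(s['ee_pos'],s['force'],s['finger_gap'])
a=cv2.resize(T['bgr'][165:240,270:390],(480,300),interpolation=cv2.INTER_CUBIC)
b=cv2.resize(S['bgr'][130:240,240:380],(480,377),interpolation=cv2.INTER_CUBIC)[:300]
cv2.imwrite('pics/lift.png',np.vstack([a,b]))
```

```text
[ 0.553192   -0.06677072  0.2293119 ] [ 0.36367783  0.72074168 -0.89615759] 0.048741971538064144
```

View pics/lift.png

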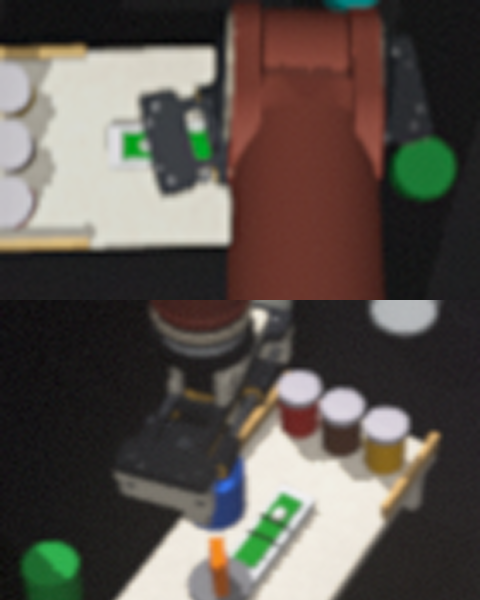

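The picture shows the cap held upright in the fingers. The orange knob stands free at crop (215,550), and the bubble at crop (278,515) is well beyond the lines. Next I refine the dish and vial positions.

Run:
```python
from h import *
S=grab('scene');T=grab('top')
for n,f in(('S',S),('T',T)):
    B,m=blob(f,(22,110,60),(38,255,255),(205,260,250,300) if n=='S' else (395,215,430,250))
    c,_=cv2.findContours(m,cv2.RETR_EXTERNAL,cv2.CHAIN_APPROX_NONE)
    c=max(c,key=cv2.contourArea); e=cv2.fitEllipse(c);print(n,e,cv2.boundingRect(c))
    # outer silhouette -> plane points at rim and base, extents
    for z in(0,.005,.01): 
        P=np.array([plane(f,*p[0],z)[:2] for p in c]); (x,y),r=cv2.minEnclosingCircle((P*1000).astype(np.float32)); print(z,x,y,r)
# predicted silhouettes check via green caps seen in both: calibration offset between cameras
for bs,bt in(((245,195,265,225),(338,240,356,262)),((262,240,286,272),(365,196,387,218))):
    cs=blob(S,(45,100,50),(75,255,255),bs)[0][0][0];ct=blob(T,(45,100,50),(75,255,255),bt)[0][0][0]
    print(tri(S,cs,T,ct))
```

```text
S ((225.40646362304688, 279.2023620605469), (22.81696891784668, 26.22484016418457), 69.18603515625) (212, 268, 27, 24)
0 460.9359436035156 -327.4080505371094 39.05164337158203
0.005 463.4296569824219 -329.1332092285156 38.89067840576172
0.01 465.92340087890625 -330.85833740234375 38.729705810546875
T ((411.5419006347656, 231.16969299316406), (21.27782440185547, 21.818265914916992), 170.67715454101562) (401, 220, 22, 23)
0 458.8798828125 -329.3929443359375 38.73715591430664
0.005 458.8208923339844 -328.291259765625 38.601966857910156
0.01 458.7618103027344 -327.1897888183594 38.46687316894531Traceback (most recent call last):
  File "<stdin>", line 12, in <module>
IndexError: list index out of range
```

Request:
drive_tool:
  targets:
    - [[-8, 12, 0, 0, 0, 0, 40], [-18, 28, 0, 0, 0, 0, 40], [-18, 28, 0, 0, 0, 0, 40], [-18, 28, 0, 0, 0, 0, 40], [-18, 28, 0, 0, 0, 0, 40], [-18, 28, 0, 0, 0, 0, 40], [-18, 28, 0, 0, 0, 0, 40], [-18, 28, 0, 0, 0, 0, 40], [-12, 20, 0, 0, 0, 0, 40], [-5, 15, 10, 0, 0, 0, 40], [0, 0, 30, 0, 0, 0, 40], [0, 0, 40, 0, 0, 0, 40], [0, 0, 40, 0, 0, 0, 40], [0, 0, 30, 0, 0, 0, 40], [0, 0, 15, 0, 0, 0, 40], [0, 0, 0, 0, 0, 0, 40], [0, 0, 0, 0, 0, 0, 40]]

```text
time_s: 6.3
ee_pos: [0.4645, -0.3384, 0.0654]
tool_rot: [0.993, 0.118, -0.0, -0.0]
force: [0.1, 0.4, -0.5]
finger_gap: 0.0488
gripper_force: 30.0
```

Run:
```python
from h import *
S=grab('scene');T=grab('top')
s=telemetry.sense();print(s['ee_pos'],s['force'],s['finger_gap'])
cv2.imwrite('pics/dish.png',cv2.resize(S['bgr'][220:320,160:290],(650,500),interpolation=cv2.INTER_CUBIC))
```

```text
[ 0.46518625 -0.33889571  0.06664543] [0.01937951 0.95998485 0.00901377] 0.04896852554993883
```

View pics/dish.png

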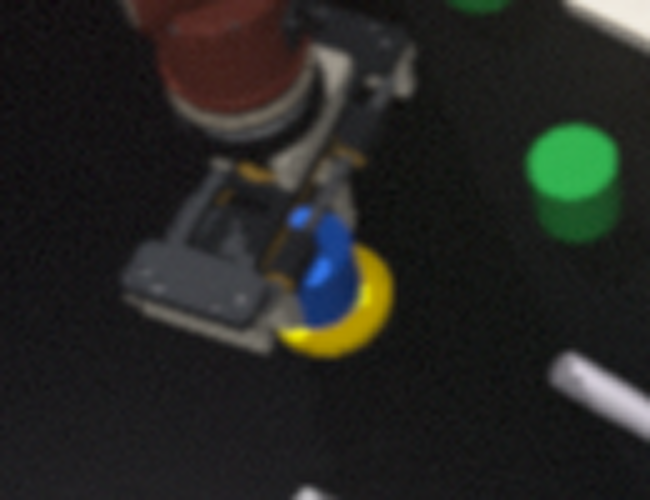

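The cap hangs above the dish but sits about 10 mm towards -y, because I summed the rows wrongly. I correct that and lower it.

Request:
drive_tool:
  targets:
    - [[-2, -6, 0, 0, 0, 0, 40], [0, -5, 0, 0, 0, 0, 40], [0, 0, 0, 0, 0, 0, 40], [0, 0, 10, 0, 0, 0, 40], [0, 0, 8, 0, 0, 0, 40], [0, 0, 5, 0, 0, 0, 40], [0, 0, 4, 0, 0, 0, 40], [0, 0, 3, 0, 0, 0, 40], [0, 0, 0, 0, 0, 0, 40], [0, 0, 0, 0, 0, 0, 40]]

```text
time_s: 7.4
ee_pos: [0.4599, -0.3283, 0.0357]
tool_rot: [0.993, 0.118, 0.0, 0.0]
force: [0.8, 0.0, -1.0]
finger_gap: 0.0489
gripper_force: 30.0
```

Run:
```python
from h import *
S=grab('scene')
s=telemetry.sense();print(s['ee_pos'],s['force'],s['finger_gap'])
cv2.imwrite('pics/dish2.png',cv2.resize(S['bgr'][230:310,180:280],(600,480),interpolation=cv2.INTER_CUBIC))
```

```text
[ 0.45998879 -0.32830771  0.03579508] [-0.02340962 -0.66771515 -1.22104454] 0.049033089613315387
```

View pics/dish2.png

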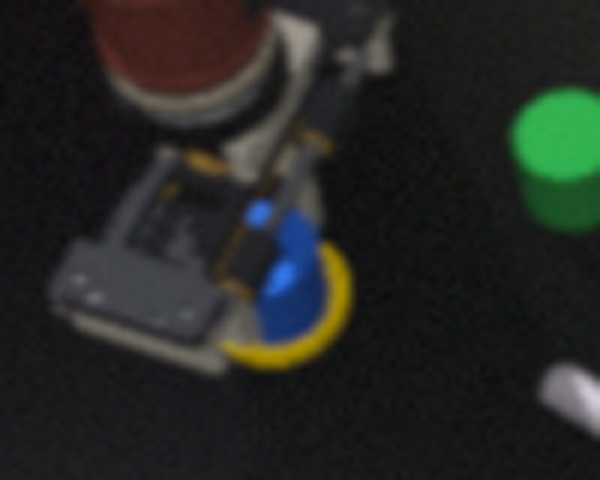

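The cap's rim is inside the yellow ring with an even gap, and there is no contact force. I release it and back off.

Request:
drive_tool:
  targets:
    - [[0, 0, 1, 0, 0, 0, 40], [0, 0, 0, 0, 0, 0, 40], [0, 0, 0, 0, 0, 0, 60], [0, 0, 0, 0, 0, 0, 80], [0, 0, 0, 0, 0, 0, 100], [0, 0, 0, 0, 0, 0, 100], [0, 0, 0, 0, 0, 0, 100], [0, 0, -10, 0, 0, 0, 100], [0, 0, -20, 0, 0, 0, 100], [0, 0, -35, 0, 0, 0, 100], [0, 0, -40, 0, 0, 0, 100], [0, 0, -40, 0, 0, 0, 100], [0, 0, -35, 0, 0, 0, 100], [0, 0, -15, 0, 0, 0, 100], [-20, 0, 0, 0, 0, 0, 100], [-30, 0, 0, 0, 0, 0, 100], [0, 0, 0, 0, 0, 0, 100]]

```text
time_s: 9.15
ee_pos: [0.4068, -0.3418, 0.2305]
tool_rot: [0.993, 0.115, -0.002, 0.001]
force: [0.1, -0.9, -0.8]
finger_gap: 0.0928
gripper_force: 0.0
```

Run:
```python
from h import *
S=grab('scene');T=grab('top')
np.savez('v.npz',S=S['bgr'],T=T['bgr'])
s=telemetry.sense();print(s['ee_pos'],s['tool_rot'],s['force'],s['finger_gap'])
for n,f in(('S',S),('T',T)):
    for nm,lo,hi,bx in(('or',(5,150,90),(16,255,255),(280,170,350,240) if n=='S' else (320,180,355,220)),('green',(45,100,50),(75,255,255),(290,170,345,225) if n=='S' else (295,190,330,210)),('cap',(105,120,60),(125,255,255),(200,240,330,300) if n=='S' else (395,200,430,250))):
        B,m=blob(f,lo,hi,bx,8); print(n,nm,B)
        if nm=='or' and B:
            r=cv2.minAreaRect(cv2.findNonZero(m)); print(r,[plane(f,*p,.144).round(4)[:2] for p in cv2.boxPoints(r)])
a=cv2.resize(T['bgr'][180:222,285:365],(800,420)[:2],interpolation=cv2.INTER_CUBIC)[:, :]
b=cv2.resize(np.hstack([S['bgr'][170:235,270:345],S['bgr'][245:310,195:270]]),(600,260),interpolation=cv2.INTER_CUBIC)
cv2.imwrite('pics/knob.png',np.vstack([cv2.resize(a,(600,315)),b]))
```

```text
[ 0.41094232 -0.34018268  0.23047141] [9.93076533e-01 1.17467789e-01 4.76732113e-04 3.01203743e-04] [0.61276912 0.48163299 0.02586176] 0.09305383758518995
S or [(array([303.5, 207.3]), [302, 200, 4, 16, 52])]
((303.5, 207.5), (15.0, 3.0), 90.0) [array([ 0.5512, -0.0622]), array([ 0.5584, -0.0576]), array([ 0.5883, -0.1016]), array([ 0.5813, -0.1061])]
S green [(array([316.9, 197.9]), [309, 187, 18, 21, 115])]
S cap [(array([224.1, 274. ]), [213, 263, 21, 24, 360])]
T or []
T green [(array([303.1, 200.8]), [301, 198, 6, 6, 25]), (array([317.2, 200.5]), [308, 198, 18, 6, 98])]
T cap [(array([414. , 230.5]), [406, 224, 17, 14, 191])]
```

View pics/knob.png

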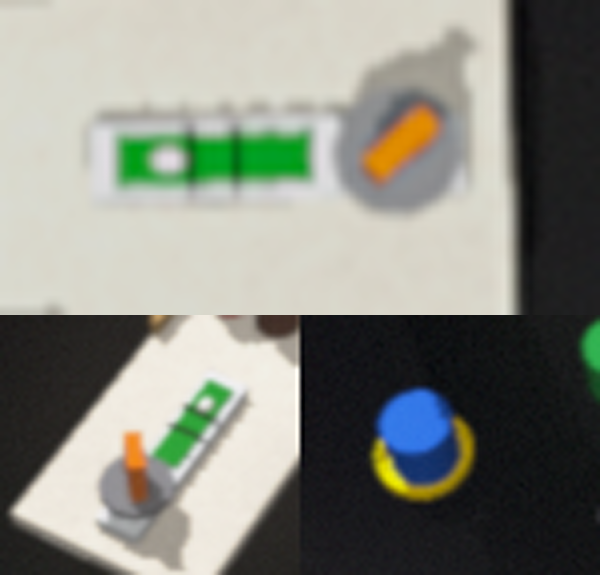

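The cap stands upright in the yellow dish at crop (420,440). The knob bar is exposed at crop (400,145), with a yaw of about -0.8. The bubble at crop (168,158) lies left of the lines, at columns 191 and 237.

```bash
cat > m.py <<'E'
from h import *
def vial(T):  # bubble & line columns along level row, sub-pixel, -> world y-offset
    g=T['bgr'][198:204,295:335].astype(float)
    return g
E
python3 - <<'E'
from h import *
S=grab('scene');T=grab('top')
B,m=blob(T,(8,130,90),(24,255,255),(325,180,355,220),8);print(B)
r=cv2.minAreaRect(cv2.findNonZero(m)); print(r)
P=np.array([plane(T,*p[0],.144)[:2] for p in cv2.findNonZero(m)])
c=P.mean(0);w,v=np.linalg.eigh(np.cov((P-c).T));print('knob',c,np.arctan2(v[1,1],v[0,1]),np.sqrt(w*12))
g=T['bgr'][199:203,298:332].astype(int).mean(0).round().astype(int)
for u,p in zip(range(298,332),g): print(u,p,end=' ')
x0=plane(T,310,200.5,.1);x1=plane(T,311,200.5,.1);print('\nmm/px',np.linalg.norm(x1-x0)*1e3)
E
```

```text
[(array([338.1, 198.6]), [334, 194, 9, 10, 47])]
((338.2500305175781, 198.75003051757812), (4.242640495300293, 10.60660171508789), 45.0)
knob [ 0.55456762 -0.0677403 ] 2.3542441531722798 [0.01352024 0.03381813]
298 [222 220 221] 299 [216 215 216] 300 [156 182 154] 301 [ 65 160  54] 302 [ 29 157   1] 303 [ 28 158   0] 304 [ 58 160  48] 305 [126 174 126] 306 [178 193 178] 307 [191 199 192] 308 [178 191 179] 309 [116 156 115] 310 [ 43 111  38] 311 [ 26 145   0] 312 [ 32 160   0] 313 [ 33 160   0] 314 [ 34 161   0] 315 [ 31 150   0] 316 [ 21 111   0] 317 [ 30 145   0] 318 [ 33 159   0] 319 [ 34 159   0] 320 [ 33 158   0] 321 [ 33 158   0] 322 [ 34 158   0] 323 [ 31 158   0] 324 [ 27 158   0] 325 [ 54 156  36] 326 [146 175 142] 327 [213 212 212] 328 [218 216 217] 329 [187 186 186] 330 [153 150 150] 331 [144 141 139] 
mm/px 3.225704388787937
```

Request:
drive_tool:
  targets:
    - [[12, -14, 0, 0, 0, 0, 100], [25, -28, 0, 0, 0, 0, 100], [25, -28, 0, 0, 0, 0, 100], [25, -28, 0, 0, 0, 0, 100], [25, -28, 0, 0, 0, 0, 100], [25, -28, 0, 0, 0, 0, 100], [25, -28, 0, 0, 0, 0, 100], [25, -28, 0, 0, 0, 0, 80], [17, -21, 0, 0, 0, 0, 70], [0, 0, 0, 0, 0, 0.1, 60], [0, 0, 0, 0, 0, 0.13, 60], [0, 0, 0, 0, 0, 0.13, 60], [0, 0, 0, 0, 0, 0.13, 60], [0, 0, 0, 0, 0, 0.13, 60], [0, 0, 0, 0, 0, 0.13, 60], [0, 0, 0, 0, 0, 0.13, 60], [0, 0, 0, 0, 0, 0.1, 60], [0, 0, 0, 0, 0, 0.06, 60], [0, 0, 0, 0, 0, 0, 60], [0, 0, 0, 0, 0, 0, 60]]

```text
time_s: 11.35
ee_pos: [0.5558, -0.0666, 0.2295]
tool_rot: [0.921, -0.39, -0.0, -0.0]
force: [-0.2, -0.3, -0.3]
finger_gap: 0.0557
gripper_force: 0.0
```

Run:
```python
from h import *
s=telemetry.sense();R=Rot.from_quat(s['tool_rot']);x=R.apply([1,0,0]);y=np.arctan2(x[1],x[0])
print(s['ee_pos'],s['joints'].round(2),y,R.as_matrix()[:,2],1e3*R.inv().apply(np.array([.5545,-.0675,.125])-s['ee_pos']))
```

```text
[ 0.55575721 -0.06657873  0.22953656] [-0.02  0.48  0.15  1.7  -0.08  0.96 -2.21] -0.8001839495283994 [ 1.05443326e-05  3.94294633e-04 -9.99999922e-01] [ -0.18593913   1.573265   104.53617182]
```

Request:
drive_tool:
  targets:
    - [[0, 1.5, 15, 0, 0, 0, 60], [0, 0, 25, 0, 0, 0, 60], [0, 0, 25, 0, 0, 0, 60], [0, 0, 20, 0, 0, 0, 60], [0, 0, 12, 0, 0, 0, 60], [0, 0, 6, 0, 0, 0, 60], [0, 0, 0, 0, 0, 0, 60], [0, 0, 0, 0, 0, 0, 45], [0, 0, 0, 0, 0, 0, 30], [0, 0, 0, 0, 0, 0, 15], [0, 0, 0, 0, 0, 0, 5], [0, 0, 0, 0, 0, 0, 5], [0, 0, 0, 0, 0, 0, 5], [0, 0, 0, 0, 0, 0, 5]]

```text
time_s: 12.75
ee_pos: [0.5557, -0.0672, 0.127]
tool_rot: [0.921, -0.39, 0.001, -0.001]
force: [2.1, 2.6, -1.2]
finger_gap: 0.0129
gripper_force: 29.8
```

Run:
```python
from h import *
s=telemetry.sense();print(s['ee_pos'],s['force'],s['wrist_torque'],s['finger_gap'],s['gripper_force'])
```

```text
[ 0.55567205 -0.06722175  0.1269584 ] [ 2.08603575  2.62490234 -1.20665859] [ 0.59223467 -0.60734176  0.02389736] 0.012923614796730803 29.801035523414612
```

Request:
drive_tool:
  targets:
    - [[0, -0.5, 2, 0, 0, 0, 5], [0, -0.5, 2, 0, 0, 0, 5], [0, 0, 2, 0, 0, 0, 5], [0, 0, 2, 0, 0, 0, 5], [0, 0, 2, 0, 0, 0, 5], [0, 0, 1, 0, 0, 0, 5], [0, 0, 0, 0, 0, 0, 5], [0, 0, 0, 0, 0, 0, 5]]

```text
time_s: 13.55
ee_pos: [0.5558, -0.0672, 0.1187]
tool_rot: [0.921, -0.391, 0.001, -0.001]
force: [-2.9, 4.2, 18.2]
finger_gap: 0.0128
gripper_force: 29.9
```

Request:
drive_tool:
  targets:
    - [[0, 0, 0, 0, 0, -0.05, 5], [0, 0, 0, 0, 0, -0.1, 5], [0, 0, 0, 0, 0, -0.1, 5], [0, 0, 0, 0, 0, -0.1, 5], [0, 0, 0, 0, 0, -0.1, 5], [0, 0, 0, 0, 0, -0.1, 5], [0, 0, 0, 0, 0, -0.1, 5], [0, 0, 0, 0, 0, -0.05, 5], [0, 0, 0, 0, 0, 0, 5], [0, 0, 0, 0, 0, 0, 5]]

```text
time_s: 14.55
ee_pos: [0.5553, -0.0682, 0.1187]
tool_rot: [0.999, -0.052, 0.001, 0.0]
force: [-4.5, 2.6, 20.1]
finger_gap: 0.0129
gripper_force: 29.9
```

```bash
cat > m.py <<'E'
from h import *
s=telemetry.sense();R=Rot.from_quat(s['tool_rot']);x=R.apply([1,0,0])
print(s['ee_pos'],'yaw',np.arctan2(x[1],x[0]),s['force'].round(1),s['wrist_torque'].round(2),s['finger_gap'])
T=grab('top');S=grab('scene')
g=T['bgr'][199:203,298:332].astype(int).mean(0).round().astype(int)
print([(u,*p[1:]) for u,p in zip(range(298,332),g.tolist())])
import sys
cv2.imwrite('pics/'+sys.argv[1],np.vstack([cv2.resize(T['bgr'][185:215,290:350],(600,300),interpolation=cv2.INTER_CUBIC),cv2.resize(S['bgr'][175:220,280:350],(600,300),interpolation=cv2.INTER_CUBIC)]))
E
python3 m.py t1.png
```

```text
[ 0.55525617 -0.06820747  0.11867696] yaw -0.10325522879353059 [-4.5  2.6 20.1] [0.58 0.89 0.09] 0.012928248154876082
[(298, 220, 221), (299, 214, 216), (300, 180, 148), (301, 158, 43), (302, 157, 2), (303, 158, 2), (304, 160, 0), (305, 159, 0), (306, 143, 19), (307, 98, 56), (308, 69, 67), (309, 70, 70), (310, 80, 79), (311, 73, 71), (312, 65, 62), (313, 64, 61), (314, 64, 62), (315, 62, 61), (316, 64, 60), (317, 78, 58), (318, 94, 50), (319, 104, 43), (320, 107, 40), (321, 109, 37), (322, 107, 39), (323, 86, 47), (324, 83, 75), (325, 122, 125), (326, 137, 144), (327, 97, 133), (328, 73, 132), (329, 59, 113), (330, 44, 87), (331, 39, 77)]
```

View pics/t1.png

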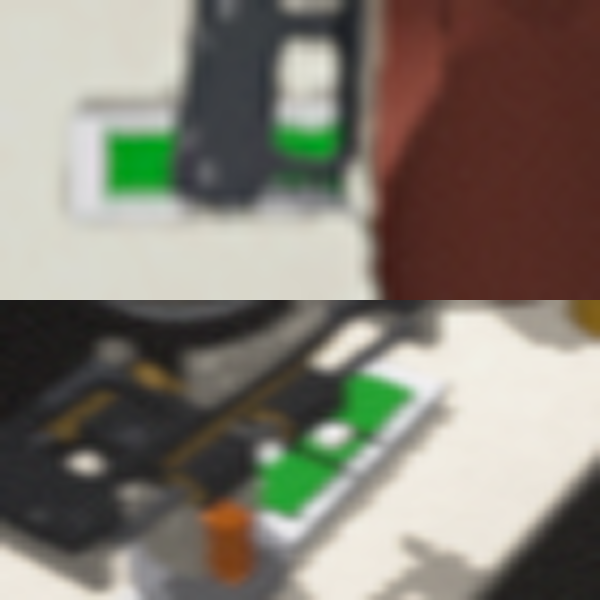

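The scene crop shows the bubble at (332,434). It is just inside the far line, which is near (372,438); the near line is at (320,458). So some more turn is needed, and I measure it by sampling along the vial.

```bash
cat > b.py <<'E'
from h import *
def prof(f,lo,hi,foot=(.5545,-.068),yaw=.0445,z=.094):
    ys=np.arange(45,115,1.0); out=[]
    for y in ys:
        c=[]
        for x in np.arange(lo,hi+.1,1):
            P=(foot[0]+(x*np.cos(yaw)-y*np.sin(yaw))/1e3,foot[1]+(x*np.sin(yaw)+y*np.cos(yaw))/1e3,z)
            u,v=proj(f,P); c.append(cv2.getRectSubPix(f['bgr'].astype(np.float32),(1,1),(u,v))[0,0])
        out.append(np.mean(c,0))
    return ys,np.array(out)
if __name__=='__main__':
    import sys
    o=np.load('v.npz'); S=grab('scene'); old=dict(S,bgr=o['S'])
    for nm,f in(('old',old),('now',S)):
        for lo,hi in((-2,2),(4,7)):
            ys,p=prof(f,lo,hi); print(nm,lo,hi,'\nG',p[:,1].astype(int).tolist(),'\nR',p[:,2].astype(int).tolist())
E
python3 b.py
```

```text
old -2 2 
G [177, 178, 178, 177, 177, 177, 177, 177, 177, 176, 176, 174, 172, 169, 163, 156, 148, 139, 133, 131, 133, 137, 144, 153, 161, 167, 172, 174, 176, 177, 177, 176, 174, 170, 165, 159, 151, 143, 135, 128, 126, 131, 140, 150, 160, 170, 178, 184, 189, 194, 196, 197, 196, 194, 193, 192, 190, 186, 183, 181, 181, 180, 178, 177, 177, 177, 177, 178, 180, 185] 
R [87, 87, 88, 88, 87, 86, 87, 88, 88, 88, 89, 88, 87, 84, 82, 79, 77, 75, 74, 74, 76, 76, 77, 80, 84, 87, 87, 88, 88, 89, 89, 87, 85, 83, 80, 77, 73, 71, 70, 70, 73, 81, 91, 101, 111, 123, 132, 138, 141, 144, 145, 145, 141, 135, 131, 128, 122, 114, 105, 100, 99, 97, 93, 89, 88, 89, 90, 93, 100, 113]
old 4 7 
G [166, 166, 166, 165, 165, 165, 164, 164, 164, 164, 165, 164, 163, 160, 155, 149, 143, 135, 129, 124, 121, 124, 130, 138, 146, 153, 158, 160, 162, 163, 164, 163, 161, 158, 155, 149, 141, 133, 126, 122, 125, 133, 144, 158, 172, 184, 197, 209, 218, 221, 222, 223, 222, 219, 213, 206, 199, 191, 184, 178, 173, 169, 166, 165, 165, 164, 165, 168, 173, 178] 
R [48, 48, 48, 47, 47, 47, 47, 47, 47, 47, 48, 48, 49, 48, 48, 47, 47, 
[... 835 characters left out ...]
, 39, 39, 39, 38, 39, 40, 44, 52, 65]
now 4 7 
G [162, 162, 162, 162, 162, 162, 162, 162, 162, 162, 162, 162, 161, 161, 159, 156, 153, 148, 140, 132, 124, 118, 117, 122, 129, 138, 147, 157, 168, 178, 187, 196, 203, 210, 216, 218, 218, 218, 217, 209, 196, 182, 169, 158, 152, 148, 146, 145, 145, 145, 146, 147, 149, 151, 153, 156, 157, 159, 160, 160, 161, 161, 162, 162, 162, 162, 163, 164, 166, 169] 
R [40, 38, 37, 36, 36, 36, 36, 37, 37, 38, 38, 37, 37, 37, 37, 36, 36, 36, 36, 37, 38, 39, 42, 48, 55, 65, 78, 97, 117, 138, 158, 175, 189, 201, 211, 216, 217, 217, 216, 206, 189, 167, 146, 125, 105, 86, 69, 53, 45, 41, 40, 38, 37, 36, 37, 38, 38, 38, 38, 38, 37, 37, 36, 37, 37, 38, 40, 46, 55, 66]
```

Request:
drive_tool:
  targets:
    - [[0, 0, 0, 0, 0, -0.06, 5], [0, 0, 0, 0, 0, -0.06, 5], [0, 0, 0, 0, 0, -0.05, 5], [0, 0, 0, 0, 0, 0, 5], [0, 0, 0, 0, 0, 0, 5], [0, 0, 0, 0, 0, 0, 5]]

```text
time_s: 15.3
ee_pos: [0.5552, -0.0685, 0.1187]
tool_rot: [0.999, 0.033, 0.001, 0.001]
force: [-4.2, 1.7, 19.4]
finger_gap: 0.0128
gripper_force: 29.9
```

```bash
python3 b.py | tail -6; python3 m.py t2.png | head -1
```

```text
now -2 2 
G [135, 135, 135, 135, 136, 137, 138, 139, 140, 141, 142, 143, 145, 146, 147, 148, 147, 145, 140, 134, 127, 121, 118, 119, 126, 135, 145, 153, 159, 163, 168, 172, 172, 169, 165, 160, 153, 145, 134, 123, 115, 110, 111, 114, 118, 123, 128, 133, 138, 142, 143, 143, 143, 144, 144, 144, 144, 145, 147, 150, 153, 155, 157, 159, 161, 163, 165, 167, 169, 173] 
R [38, 37, 37, 37, 37, 38, 38, 38, 38, 38, 38, 39, 39, 40, 41, 43, 44, 45, 47, 49, 51, 53, 57, 63, 71, 82, 94, 105, 115, 123, 131, 139, 143, 140, 135, 128, 119, 109, 97, 82, 70, 61, 55, 49, 44, 41, 39, 39, 39, 39, 39, 39, 38, 38, 38, 39, 39, 39, 41, 44, 46, 48, 49, 50, 53, 56, 58, 61, 67, 78]
now 4 7 
G [161, 161, 161, 161, 161, 161, 161, 162, 162, 162, 162, 162, 162, 161, 159, 156, 153, 148, 140, 133, 125, 120, 122, 130, 140, 153, 168, 182, 196, 208, 216, 220, 221, 220, 219, 212, 200, 186, 172, 156, 143, 134, 128, 127, 132, 139, 146, 152, 156, 158, 159, 160, 160, 160, 161, 161, 162, 162, 162, 162, 162, 163, 163, 163, 163, 162, 163, 164, 166, 169] 
R [37, 36, 36, 36, 37, 37, 37, 37, 37, 37, 37, 37, 37, 36, 36, 36, 36, 37, 41, 46, 53, 63, 76, 93, 113, 133, 153, 170, 187, 202, 212, 216, 217, 215, 212, 200, 182, 163, 143, 123, 102, 83, 66, 53, 47, 43, 41, 39, 38, 37, 37, 36, 36, 36, 37, 37, 37, 37, 37, 38, 38, 39, 39, 39, 39, 39, 40, 45, 54, 65]
[ 0.55525118 -0.06851387  0.1186793 ] yaw 0.06653390841516463 [-3.7  0.9 20.5] [0.48 0.86 0.08] 0.012682950428092966
```

View pics/t2.png

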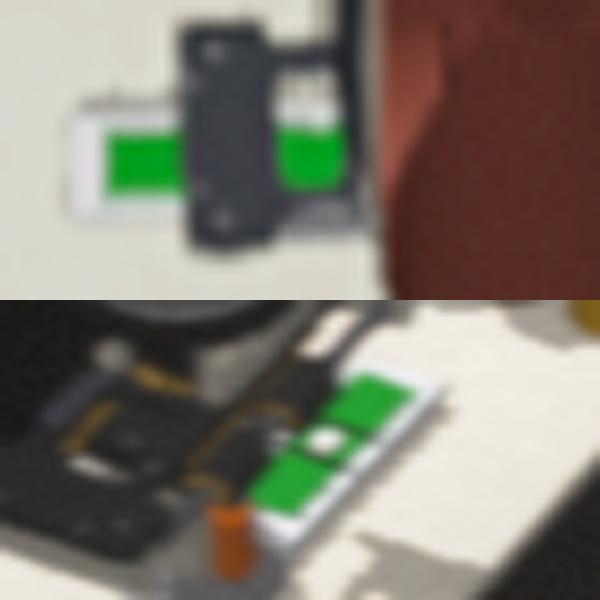

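The bubble sits between the two lines: lines at y of about 66.5 and 87.5 mm, bubble centre at about 76.9. The press is steady at 20 N and the knob is at its stop, so I hand in.

```bash
python3 -c "
from h import *
print(ticket.job_done())"
```

```text
the job is handed in; nothing more can be done
None
```

The job is handed in at about 15 s: the blue cap stands open side down in the yellow dish, and the gripper still holds the knob pressed to its stop at about 20 N, with the bubble centred to within about 0.5 mm as measured; I moved nothing else on the counter, though I did not re-check the bystanders at the end.

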